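# Emboss the repair seal on an opened phone

## Task

Take the round brass seal stamp out of its pocket in the white stand and set its face squarely on the middle of the round paper seal on the phone in the jig. Press straight down with a steady 12 N or so for about a second (never beyond 20 N), then lift it straight up by 3 cm or more without sliding or rocking it on the seal. Stand it upright back in the pocket it came from, let go, and leave the other things where they are.

Things in the scene. Friction and masses are not known exactly. Their poses are not given: they have to be found in the camera images.
- stamp: Seal stamp, 150 g, a turned round tool 100 mm tall standing upright in one of the two pockets of the stand. Origin: centre of its flat die face (underside); z runs up its axis. Brass die 20 mm across for the lowest 8 mm, brass body 24 mm across from 12 to 44 mm up, dark wooden round handle 18 mm across from 48 to 96 mm up.
- stand: White fixed stand, 28 mm tall: two open square pockets side by side, centred at y = -50 mm and y = +50 mm of its frame; each 44 mm outside, 36 mm inside, walls 4 mm, pocket floor 4 mm above the bench. Origin: centre of its underside, z up. One pocket holds the seal stamp, the other the block stamp; which is which varies.
- jig: Fixed phone jig. Origin: centre of its underside, z up. Aluminium base 130 x 200 x 18 mm; above it a bed set by a thumb screw, and on that a sprung grey cradle 90 x 170 mm with an opened phone 74 x 152 mm, level. The screw setting differs each time and is not measured. The cradle yields straight down on its spring, about 4 N per mm, at most 7 mm; the bed does not yield.
- seal_foot (a point): Point on the jig base's top (18 mm above the bench) exactly below the middle of the paper seal; in the jig's frame at x 12, y -42 mm. It gives the seal's place in plan only: the seal's top face lies 57 to 82 mm above the bench, by the screw setting. Seal: white disc 28 mm across, 1.5 mm thick, on the grey metal shield of the phone's board.
- block_stamp: Other stamp, to be left alone: square black body 26 x 26 x 36 mm with a grey square handle 14 mm wide, 70 mm tall in all; origin: centre of its underside.
- dropper: Clear dropper bottle with white cap, 36 mm across, 85 mm tall; leave alone. Origin: centre of its underside.
- jar: Glass jar with steel cap, 52 mm across, 55 mm tall; leave alone. Origin: centre of its underside.
- driver: Screwdriver with a blue handle, 150 mm long, lying along its x axis beyond the jig; leave alone. Origin: about its middle, on the bench.
There are look-alikes about, which are no part of the job. What is shaped like the stamp but pink or red is not meant.

How it is judged:
On the way, in this order (a step that is already met when the one before it is completed fails the run):
1. the stamp is lifted out of its pocket (distance of stamp from where it was at the start of the episode above 0.035 m and height (world z) of stamp above 0.035 m and contact force between stamp and jig below 0.1 N), for 0.1 s.
2. the die is pressed on the seal with 8.5 to 16 N, within 4 mm of its middle and within 0.1 rad of upright, for 0.6 s (contact force between stamp and jig between 8.5 and 16 N and horizontal distance between stamp and seal_foot below 0.004 m and angle between stamp's own z axis and vertical below 0.1 rad), for 0.6 s.
3. the die is lifted straight up off the seal, to 85 mm or more above the bench and still within 12 mm of above its middle (contact force between stamp and jig below 0.1 N and height (world z) of stamp above 0.085 m and horizontal distance between stamp and seal_foot below 0.012 m), for 0.02 s.
At the end, for the whole second after the job is handed in: The seal stamp stands upright (within 0.1 rad), at rest, back in the pocket it came from (within 15 mm of its start) and carried by the stand (distance of stamp from where it was at the start of the episode below 0.015 m and angle between stamp's own z axis and vertical below 0.1 rad and linear speed of stamp below 0.02 m/s and contact force between stamp and stand above 0.3 N); the robot touches nothing.
It fails at once if the stamp presses on the jig or phone with more than 22 N (contact force between stamp and jig above 22 N).
It fails at once if the stamp bears on the jig or phone more than 6 mm from the seal's middle (set down off the seal, or slid off it) (contact force between stamp and jig above 1 N and horizontal distance between stamp and seal_foot above 0.006 m).
It fails at once if the stamp is tilted more than 0.15 rad while it bears on the phone (contact force between stamp and jig above 1 N and angle between stamp's own z axis and vertical above 0.15 rad).
It fails at once if the stamp strikes or is dragged: it moves faster than 0.12 m/s while bearing with more than 2 N (contact force between stamp and jig above 2 N and linear speed of stamp above 0.12 m/s).
It fails at once if another thing is moved by more than 20 mm (distance of any of block_stamp, dropper, jar, driver from where it was at the start of the episode above 0.02 m).
It also fails if it takes over 54 s, if anything falls off the work surface, if the arm or the gripper's body presses on something with over 40 N, if the wrist force passes 120 N, or if a joint passes its speed limit or range.

## Robot

A 7-joint arm with a two-finger parallel gripper is mounted at the origin on the work surface. World frame = base frame: x ahead of the robot, y to its left, z up, the work surface at z = 0. Lengths are in m, angles in rad, forces in N, time in s.
With the tool pointing down it reaches from about 0.425 to 0.95 m from the base axis. Payload 4.7 kg.
Tool frame: the origin (TCP) lies on the centre line of the jaws, within the pads' length; the fingertips stand robot.nose_length ahead of it and the grasp point (between the pads) lies 8 mm behind it (robot.nose_length is the distance from the TCP to the fingertips, in m); z points along the fingers, y is the line along which they close (so a half turn about z gives the same grasp; the last joint's range is limited). The gripper opens to 85 mm and grips with 20 to 120 N. Pads are 22 mm wide; open, the fingers measure 114 mm over their backs; the gripper's body (76 mm by 85 mm) begins 54 mm behind the grasp point. The pads swing forward as they close: fully open they stand 13 mm farther back than shut.
Start: joints at [1.291, 0.469, -0.049, 1.532, 0.024, 1.141, -0.082], TCP at [0.168, -0.654, 0.242] pointing down, gripper open.
Joint ranges: [-2.59, 2.59], [-0.33, 1.99], [-1.39, 1.29], [0.1, 2.45], [-1.04, 4.18], [0.21, 1.99], [-2.66, 2.66]. Speed limits (rad/s): [2.57, 2.57, 3.14, 3.14, 3.14, 3.14, 3.14].

## Interface

Orientations are given as [roll, pitch, yaw] about the fixed x, y, z axes, in that order (R = Rz(yaw) Ry(pitch) Rx(roll)).
In Python, from plant import robot gives the robot as it stands. Calls block until the motion is done:
- robot.goto(position, orientation): joint-space move of the TCP to a pose.
- robot.move_straight(position, vel=0.15, attitude=None, contact_N=None): straight line of the TCP; attitude=None keeps the orientation; vel is the mean speed in m/s. With contact_N (N) it stops when the force on the tool has changed by that much, and returns True; else False.
- robot.move_joints(angles): joint-space move.
- robot.grip(opening, strength=None): opening from 0.0 (shut) to 1.0 (fully open); strength is the grip in N (None keeps the last); returns when the fingers have stopped.
- robot.sleep(seconds).
- robot.inverse_kinematics(position, orientation): joint angles nearest the present ones, or None.
- robot.sense(): the state.
- robot.grab_frame(name): name is "scene" or "top" or "wrist"; returns a dict with "image" (400x640x3 uint8, red, green, blue), "range_z" (400x640 float32, m along the optical axis (not along the pixel's ray), 0 where there is no reading), "fx", "fy", "cx", "cy" (pixels), "R" (3x3) and "t" (3): a world point X has camera coordinates R X + t. Camera axes: x right, y down, z forward; pixel columns grow to the right and rows downward; lengths in m; the calibration is good to about 2 mm. A picture is of the moment at which its call begins.
A pose or a line that the arm cannot do raises robot.IKError and nothing moves.
- robot.close_job(): hands the job in; it is judged then, once.
The state is a dict: "t": time; "joint_pos": joint angles; "joint_velocities": joint speeds; "effort": joint torques, N m; "tcp_pos": TCP position; "tcp_rot": TCP orientation; "wrist_force": force on the tool from outside, world axes, zero at the start; "torque": the same for the moment, N m; "opening": opening from 0.0 (shut) to 1.0 (fully open); "gripper_force": force on a finger pad.
Only numpy, scipy, OpenCV 4.12 (cv2) and the standard library are available. Lean on these libraries where they do the work, as an engineer would, in place of code of your own. Each camera call takes 0.05 s, during which the arm holds its last target. There are 200 camera calls.

## Working session

There is one attempt and no reset: what is moved stays moved. The work goes in short steps, each a Python script; the robot and the scene stay as the last script left them, time stands still between calls to the robot, and variables do not carry over. Pictures are saved under pics/ and viewed, at most 10 in all, crops included, and the job is handed in when it is done.

```bash
ls; mkdir -p pics; python3 - <<'E'
from plant import robot
import cv2, numpy as np, pickle
s=robot.sense(); print(s['t'],s['tcp_pos'],s['tcp_rot'],s['opening'],robot.nose_length)
for n in("scene","top"):
    f=robot.grab_frame(n); pickle.dump(f,open(f'pics/{n}.pkl','wb'))
    cv2.imwrite(f'pics/{n}0.png',f['image'][...,::-1])
    print(n,f['fx'],f['cx'],f['cy'],-f['R'].T@f['t'],f['R'][2])
E
```

```text
pics
0.0 [ 0.16740478 -0.65332839  0.24122792] [-3.13961318e+00  5.51306053e-05  2.50850459e-01] 1.0008417761559707 0.011
scene 367.90091229384285 318.56268034059053 201.0175311049814 [1.02488365 0.2577496  0.54214217] [-0.57759683 -0.42929893 -0.69432293]
top 394.4335018981911 319.621462465654 198.644047579428 [ 0.47753116 -0.04337347  0.91469788] [ 0.15580003  0.0028095  -0.98778462]
```

View pics/scene0.png

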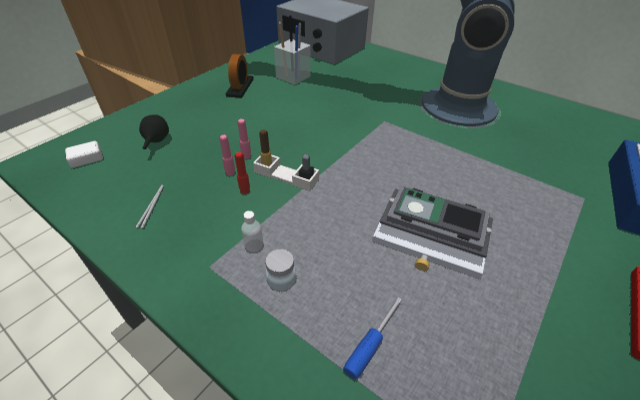

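View pics/top0.png

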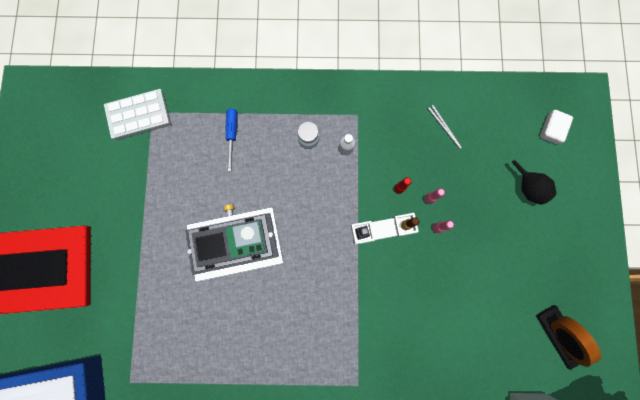

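The stamp (brass with a dark wooden handle) is in the stand's pocket at scene (265,147) and top (408,223). The look-alikes are two pink ones at scene (243,138) and (228,155), and a red one at (242,172). The block stamp is at scene (306,173), and the seal is at scene (415,207), top (248,233). I choose the brass one and check it in a close crop.

```bash
cat > h.py <<'E'
import numpy as np, cv2
def cloud(f):
    v,u=np.mgrid[:400,:640]; z=f['range_z']
    c=np.stack([(u-f['cx'])/f['fx']*z,(v-f['cy'])/f['fy']*z,z],-1)
    return (c-f['t'])@f['R']          # R^T (c-t)
def ray(f,u,v,h):
    o=-f['R'].T@f['t']; d=f['R'].T@np.array([(u-f['cx'])/f['fx'],(v-f['cy'])/f['fy'],1])
    return o+d*(h-o[2])/d[2]
E
python3 - <<'E'
import pickle
from h import *
T=pickle.load(open('pics/top.pkl','rb'));S=pickle.load(open('pics/scene.pkl','rb'))
a=cv2.resize(T['image'][160:270,340:470],(520,440),interpolation=cv2.INTER_CUBIC)
b=cv2.resize(S['image'][105:205,205:335],(572,440),interpolation=cv2.INTER_CUBIC)[:,:270]
cv2.imwrite('pics/crop1.png',np.hstack([a,b])[...,::-1])
for n,f in(('top',T),('scene',S)):
    P=cloud(f); hsv=cv2.cvtColor(f['image'],cv2.COLOR_RGB2HSV); H,s,V=[hsv[...,i].astype(int) for i in range(3)]
    box=np.zeros((400,640),bool)
    # white low sat areas
    for nm,m in(('white',(s<40)&(V>150)),('brown',(H<25)&(s>80)&(V<200)&(V>20)),('red',((H>150)|(H<5))&(s>80)),('black',(V<60))):
        m=m&(P[...,2]>0.012)&(P[...,2]<0.15)&(f['range_z']>0)&(P[...,0]<0.9)&(P[...,0]>.2)&(abs(P[...,1])<.65)
        k,l,st,c=cv2.connectedComponentsWithStats(m.astype(np.uint8))
        for i in range(1,k):
            if st[i,4]>12:
                q=P[l==i]; print(n,nm,c[i].round(1),st[i,4],np.median(q,0).round(3),'zmin/max',q[:,2].min().round(3),q[:,2].max().round(3))
E
```

```text
top white [135.7 113.2] 2071 [0.818 0.399 0.021] zmin/max 0.015 0.029
top white [558.3 125.4] 587 [ 0.798 -0.597  0.029] zmin/max 0.022 0.035
top white [307.6 131. ] 316 [ 0.768 -0.012  0.055] zmin/max 0.026 0.059
top white [347.3 141.4] 162 [ 0.74  -0.101  0.062] zmin/max 0.049 0.089
top white [229.4 155.7] 76 [0.717 0.172 0.015] zmin/max 0.012 0.02
top white [237.5 243.3] 1747 [0.516 0.139 0.019] zmin/max 0.012 0.065
top white [404.6 223.8] 132 [ 0.561 -0.231  0.028] zmin/max 0.013 0.102
top white [362.9 231.9] 156 [ 0.543 -0.14   0.028] zmin/max 0.013 0.032
top white [246.2 233.9] 496 [0.532 0.115 0.07 ] zmin/max 0.065 0.074
top white [364.4 230.9] 21 [ 0.542 -0.137  0.074] zmin/max 0.072 0.076
top white [232.7 261.3] 116 [0.475 0.142 0.061] zmin/max 0.058 0.065
top white [ 42.5 389.6] 1165 [0.215 0.504 0.076] zmin/max 0.071 0.08
top brown [401.3 186. ] 136 [ 0.641 -0.219  0.052] zmin/max 0.013 0.101
top brown [409.6 223.2] 130 [ 0.559 -0.232  0.079] zmin/max 0.021 0.106
top brown [ 85.8 265.1] 261 [0.462 0.482 0.018] zmin/max 0.012 0.024
top brown [ 41.5 229.2] 14 [0.541 0.588 0.
[... 3072 characters left out ...]

scene black [410.4 192.4] 18 [0.505 0.089 0.069] zmin/max 0.068 0.07
scene black [418.4 194.9] 19 [0.502 0.104 0.069] zmin/max 0.068 0.07
scene black [431.5 198.8] 19 [0.496 0.128 0.07 ] zmin/max 0.067 0.071
scene black [462.1 217.4] 656 [0.506 0.192 0.069] zmin/max 0.067 0.072
scene black [636.3 221.8] 99 [0.264 0.457 0.026] zmin/max 0.012 0.056
scene black [437.3 227. ] 199 [0.549 0.17  0.065] zmin/max 0.062 0.067
scene black [416.  233.7] 71 [0.569 0.138 0.044] zmin/max 0.042 0.046
scene black [458.9 241.9] 18 [0.542 0.207 0.046] zmin/max 0.043 0.055
scene black [472.7 246.4] 49 [0.538 0.23  0.046] zmin/max 0.044 0.058
scene black [472.4 252.1] 28 [0.547 0.234 0.044] zmin/max 0.043 0.047
```

View pics/crop1.png

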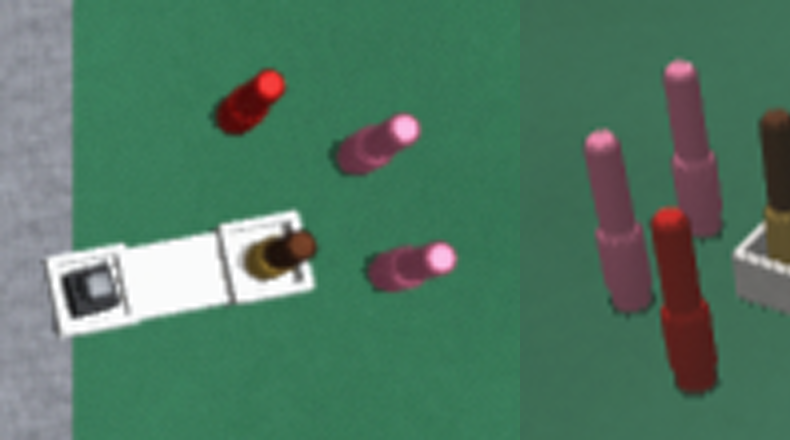

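The crop confirms it: the brass and brown stamp stands in the right-hand pocket, with its handle top near top (415,221). The pink and red ones stand free of the stand, and the nearest pink is about 70 mm away. I'll close along the stand's short axis with the gripper partly open. First I look at both places from above with the wrist camera.

```bash
python3 - <<'E'
from plant import robot
import pickle
from h import *
T=pickle.load(open('pics/top.pkl','rb')); print('top handle',ray(T,415.5,221.3,.104))
for yaw in(1.76,-1.38):
    for p in([.56,-.232,.27],[.56,-.232,.08],[.53,.108,.27],[.53,.108,.13]):
        q=robot.inverse_kinematics(p,[np.pi,0,yaw]); print(yaw,p,None if q is None else np.round(q,2))
E
```

```text
top handle [ 0.56063085 -0.23932898  0.104     ]
1.76 [0.56, -0.232, 0.27] [ 0.78  0.4  -0.62  1.64  0.25  1.18  0.29]
1.76 [0.56, -0.232, 0.08] [ 0.73  0.61 -0.57  1.82  0.43  0.84  0.15]
1.76 [0.53, 0.108, 0.27] [ 0.55  0.41 -1.08  1.78  0.39  1.19 -0.45]
1.76 [0.53, 0.108, 0.13] [ 0.49  0.61 -1.05  1.92  0.64  0.99 -0.67]
-1.38 [0.56, -0.232, 0.27] [ 0.34  0.33 -0.02  1.67  0.01  1.14 -2.64]
-1.38 [0.56, -0.232, 0.08] [ 0.25  0.54  0.1   1.85 -0.07  0.76 -2.56]
-1.38 [0.53, 0.108, 0.27] [ 0.6   0.46 -1.17  1.77  0.45  1.21  2.64]
-1.38 [0.53, 0.108, 0.13] [-1.07  0.63  1.11  2.01 -0.7   0.96 -2.54]
```

```bash
python3 - <<'E'
from plant import robot
import pickle
from h import *
A=[np.pi,0,1.76]
ims=[]
for n,p in(('seal',[.53,.108,.30]),('stamp',[.56,-.236,.27])):
    robot.goto(p,A)
    f=robot.grab_frame('wrist'); pickle.dump(f,open(f'pics/w{n}.pkl','wb')); ims.append(f['image'])
    print(n,robot.sense()['t'],robot.sense()['tcp_pos'],'cam',-f['R'].T@f['t'],f['fx'])
robot.grip(.5)
s=robot.sense();print(s['opening'],s['t'])
cv2.imwrite('pics/w1.png',cv2.resize(np.vstack(ims),(480,600))[...,::-1])
E
```

```text
seal 3.1167 [0.53030612 0.10709457 0.29981475] cam [0.51572662 0.18265919 0.43117243] 302.5624635200193
stamp 4.475 [ 0.56063354 -0.23350231  0.2706336 ] cam [ 0.5453586  -0.15822206  0.40196002] 302.5624635200193
0.5023056083945782 4.9667
```

View pics/w1.png

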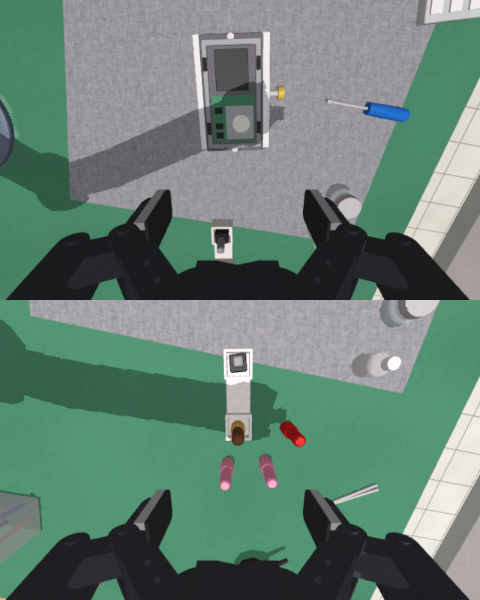

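The wrist views show the seal disc at wrist pixel (320,163), a light disc on the darker shield, with nothing on it. The stamp's handle is at about (316,181) with the red one to its right and the pink ones below, and the stand is aligned with the jaws. Next I get precise numbers for the seal, handle top and pocket.

```bash
python3 - <<'E'
from plant import robot
import pickle
from h import *
def L(n): return pickle.load(open(f'pics/{n}.pkl','rb'))
for n,nm in(('stamp','wstamp'),('stamp','top'),('stamp','scene')):
    f=L(nm);P=cloud(f); hsv=cv2.cvtColor(f['image'],cv2.COLOR_RGB2HSV).astype(int)
    near=(np.hypot(P[...,0]-.56,P[...,1]+.236)<.035)
    for lo,hi in((.098,.12),(.06,.095)):
        q=P[near&(P[...,2]>lo)&(P[...,2]<hi)]; print(nm,len(q),q.mean(0).round(4),q.min(0).round(3),q.max(0).round(3))
    m=(np.hypot(P[...,0]-.56,P[...,1]+.236)<.045)&(P[...,2]>.022)&(P[...,2]<.034)&(hsv[...,1]<60)
    if m.sum()>10: print(' pocket rim',cv2.minAreaRect(P[m][:,:2].astype(np.float32)*1000))
for nm in('wseal','top','scene'):
    f=L(nm);P=cloud(f);g=cv2.cvtColor(f['image'],cv2.COLOR_RGB2GRAY)
    near=(np.hypot(P[...,0]-.535,P[...,1]-.11)<.04)&(P[...,2]>.05)&(P[...,2]<.09)
    hsv=cv2.cvtColor(f['image'],cv2.COLOR_RGB2HSV)
    near&=hsv[...,1]<50
    t,_=cv2.threshold(g[near].reshape(-1,1),0,255,cv2.THRESH_OTSU)
    m=(near&(g>t)).astype(np.uint8)
    cs,_=cv2.findContours(m,cv2.RETR_EXTERNAL,cv2.CHAIN_APPROX_NONE); c=max(cs,key=cv2.contourArea)
    (u,v),ax,an=cv2.fitEllipse(c); h=np.median(P[m>0][:,2]); print(nm,'seal',t,(u,v),ax,h,ray(f,u,v,h).round(4),'size mm',np.array(ax)*f['range_z'][int(v),int(u)]/f['fx']*1000)
    x0,y0=int(u)-30,int(v)-25
    cv2.imwrite(f'pics/s_{nm}.png',cv2.resize(np.hstack([f['image'][y0:y0+50,x0:x0+60],np.repeat(m[y0:y0+50,x0:x0+60,None]*255,3,2)]),None,fx=4,fy=4)[...,::-1])
print(robot.sense()['tcp_pos'])
cv2.imwrite('pics/seals.png',np.vstack([cv2.imread(f'pics/s_{n}.png') for n in('wseal','top','scene')]))
E
```

```text
wstamp 227 [ 0.5618 -0.2368  0.1023] [ 0.553 -0.246  0.098] [ 0.571 -0.229  0.105]
wstamp 107 [ 0.5607 -0.2309  0.0781] [ 0.553 -0.24   0.06 ] [ 0.57  -0.229  0.095]
 pocket rim ((562.999267578125, -236.06173706054688), (43.56243133544922, 44.21944808959961), 11.656710624694824)
top 56 [ 0.5618 -0.2373  0.1027] [ 0.553 -0.246  0.098] [ 0.57  -0.229  0.106]
top 29 [ 0.5591 -0.2317  0.0784] [ 0.553 -0.24   0.061] [ 0.568 -0.229  0.094]
 pocket rim ((562.9286499023438, -236.6298828125), (43.73350524902344, 44.10212326049805), 11.590740203857422)
scene 32 [ 0.5645 -0.2357  0.1014] [ 0.556 -0.244  0.098] [ 0.57  -0.229  0.104]
scene 107 [ 0.5674 -0.2324  0.0772] [ 0.557 -0.244  0.06 ] [ 0.573 -0.227  0.094]
 pocket rim ((564.0619506835938, -235.56594848632812), (45.84593963623047, 44.21198272705078), 10.80510139465332)
wseal seal 90.0 (319.464111328125, 162.243896484375) (41.544002532958984, 52.4840087890625) 0.06941811524134758 [0.5323 0.1161 0.0694] size mm [50.02150723 63.19394052]
top seal 139.0 (246.26907348632812, 233.95814514160156) (22.46300506591797, 29.01891326904297) 0.06951570147390179 [0.5324 0.115  0.0695] size mm [48.00962632 62.02140711]
scene seal 115.0 (416.7958984375, 207.07467651367188) (17.7887020111084, 36.492794036865234) 0.06865445507047588 [0.5321 0.116  0.0687] size mm [32.48903274 66.64992081]
[ 0.56003442 -0.23592956  0.27000055]
```

View pics/seals.png

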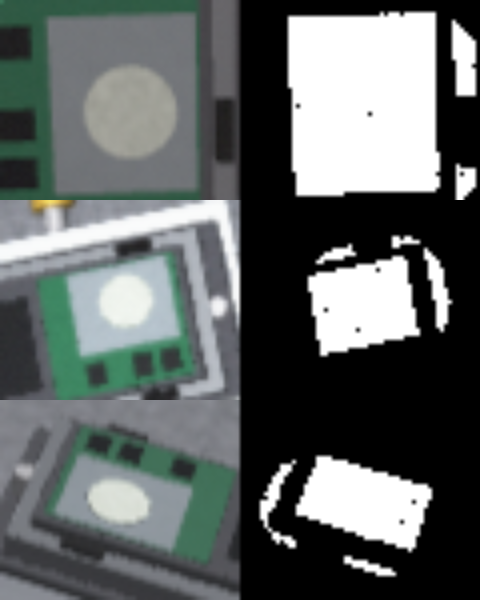

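The Otsu masks took the whole shield. The disc shows clearly as a warm-white circle, so I'll segment it by warmth (R−B). Now I grasp the stamp and lift it.

```bash
python3 - <<'E'
from plant import robot
import pickle
from h import *
for nm in('wseal','top','scene'):
    f=pickle.load(open(f'pics/{nm}.pkl','rb'));P=cloud(f);I=f['image'].astype(int)
    w=np.clip((I[...,0]-I[...,2])*4+100,0,255).astype(np.uint8)
    near=(np.hypot(P[...,0]-.535,P[...,1]-.112)<.03)&(P[...,2]>.05)&(P[...,2]<.09)
    t,_=cv2.threshold(w[near].reshape(-1,1),0,255,cv2.THRESH_OTSU)
    m=(near&(w>t)).astype(np.uint8)
    cs,_=cv2.findContours(m,cv2.RETR_EXTERNAL,cv2.CHAIN_APPROX_NONE); c=max(cs,key=cv2.contourArea)
    (u,v),ax,an=cv2.fitEllipse(c); q=P[m>0]; h=np.median(q[:,2]); print(nm,'seal',(round(u,1),round(v,1)),ax,len(q),h.round(4),ray(f,u,v,h).round(4),'mm',np.array(ax)*f['range_z'][int(v),int(u)]/f['fx']*1000)
A=[np.pi,0,1.773]; x,y=.5620,-.2370
robot.goto([x,y,.16],A)
robot.move_straight([x,y,.068],vel=.08)
robot.grip(0,80)
s=robot.sense();print('grip',s['opening'],s['gripper_force'],s['tcp_pos'],s['wrist_force'],s['t'])
robot.move_straight([x,y,.15],vel=.06)
robot.sleep(.2)
s=robot.sense();print(s['opening'],s['gripper_force'],s['tcp_pos'],s['wrist_force'],s['t'])
ims=[]
for n in('wrist','scene','top'):
    f=robot.grab_frame(n);pickle.dump(f,open(f'pics/g{n}.pkl','wb'))
    p=f['R']@np.array([x,y,.13])+f['t'];u,v=int(p[0]/p[2]*f['fx']+f['cx']),int(p[1]/p[2]*f['fy']+f['cy'])
    u=np.clip(u,50,589);v=np.clip(v,60,339)
    ims.append(cv2.resize(f['image'][v-60:v+60,u-50:u+50],(260,312),interpolation=cv2.INTER_CUBIC))
cv2.imwrite('pics/g.png',np.hstack(ims)[...,::-1])
E
```

```text
wseal seal (321.1, 164.6) (22.323728561401367, 22.993656158447266) 483 0.0701 [0.5348 0.1137 0.0701] mm [26.98550299 27.79532887]
top seal (246.9, 232.9) (12.457627296447754, 12.791943550109863) 178 0.0704 [0.5345 0.1135 0.0704] mm [26.65898814 27.37441595]
scene seal (415.2, 207.0) (10.207429885864258, 15.251204490661621) 224 0.0688 [0.5339 0.1137 0.0688] mm [18.63069227 27.83663476]
grip 0.1886343651203425 77.94193111360073 [ 0.56227116 -0.23716113  0.06864144] [-0.47472093  0.87090219  4.75012014] 7.1333
0.19417433317722296 77.93982363771647 [ 0.56189397 -0.23692694  0.14975134] [-0.29100829  0.64877265 -1.36889487] 8.85
```

View pics/g.png

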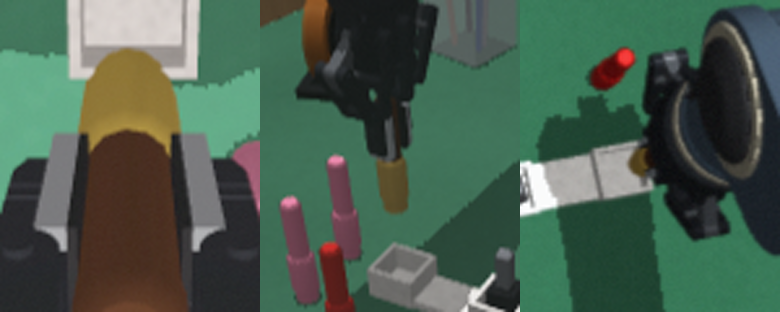

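The stamp is held between the pads, clear of its pocket, and the wrist reads its weight. I fit the brass body's axis to check tilt and offset before carrying.

```bash
python3 - <<'E'
import pickle
from h import *
from scipy.optimize import least_squares
Q=[]
for n in('wrist','scene'):
    f=pickle.load(open(f'pics/g{n}.pkl','rb'));P=cloud(f);hsv=cv2.cvtColor(f['image'],cv2.COLOR_RGB2HSV)
    m=(np.hypot(P[...,0]-.562,P[...,1]+.237)<.025)&(P[...,2]>.099)&(P[...,2]<.128)&(hsv[...,1]>100)&(hsv[...,0]<30)
    q=P[m];Q.append(q);print(n,len(q),q.min(0).round(3),q.max(0).round(3))
for q in Q+[np.vstack(Q)]:
    r=least_squares(lambda p:np.hypot(q[:,0]-p[0]-p[2]*(q[:,2]-.086),q[:,1]-p[1]-p[3]*(q[:,2]-.086))-.012,[.562,-.237,0,0],loss='soft_l1',f_scale=.001)
    print('face xy, tilt',r.x.round(4),'rms',np.sqrt((r.fun**2).mean()).round(5))
E
```

```text
wrist 631 [ 0.55  -0.235  0.099] [ 0.572 -0.226  0.128]
scene 128 [ 0.556 -0.243  0.099] [ 0.576 -0.224  0.128]
face xy, tilt [ 0.5617 -0.2379  0.0011 -0.0044] rms 0.00024
face xy, tilt [ 0.5619 -0.2365  0.0178 -0.0335] rms 0.00096
face xy, tilt [ 0.5619 -0.2378  0.0011 -0.007 ] rms 0.00052
```

Tilt is under 0.01 rad and the face is under the TCP within 1 mm. The seal is at (0.5345, 0.1136), top about 0.0704, and all three views agree. Carry and press.

```bash
python3 - <<'E'
from plant import robot
import numpy as np
A=[np.pi,0,1.773]; x,y=.5345,.1143
robot.move_straight([.562,-.237,.22],vel=.15)
robot.goto([x,y,.22],A)
robot.move_straight([x,y,.150],vel=.08); robot.sleep(.3)
s=robot.sense();f0=s['wrist_force'][2];print('pre',s['t'],s['tcp_pos'],s['wrist_force'])
hit=robot.move_straight([x,y,.126],vel=.012,contact_N=2.5)
s=robot.sense();z=s['tcp_pos'][2];print('hit',hit,s['t'],s['tcp_pos'],s['wrist_force'][2]-f0)
for i in range(12):
    if not hit: break
    robot.sleep(.15)
    F=np.mean([robot.sense()['wrist_force'][2]]) -f0
    print(round(z,4),round(F,2))
    if F>11: break
    z-=np.clip((12-F)/4e3*.7,.0002,.0012)
    robot.move_straight([x,y,z],vel=.01)
for _ in range(5):
    robot.sleep(.22); s=robot.sense(); print('hold',(s['wrist_force']-[0,0,f0]).round(2),s['tcp_pos'].round(4),s['torque'].round(2))
print(s['t'])
E
```

```text
pre 12.2667 [0.53466578 0.11429334 0.1503082 ] [ 0.06352482 -0.32766702 -1.42138124]
hit True 13.5333 [0.53449334 0.11426216 0.13399381] 4.061988911652852
0.134 5.07
0.1328 8.12
0.1321 8.06
0.1314 11.54
hold [-2.08 -1.35 10.6 ] [0.5347 0.1144 0.1323] [-0.29  0.36 -0.  ]
hold [-1.28 -1.32 10.93] [0.5347 0.1144 0.1323] [-0.24  0.33  0.03]
hold [-1.82 -1.19 10.96] [0.5347 0.1144 0.1323] [-0.23  0.42 -0.03]
hold [-2.36 -1.01 10.47] [0.5347 0.1144 0.1323] [-0.3   0.35 -0.02]
hold [-0.91 -0.57 10.35] [0.5347 0.1144 0.1323] [-0.19  0.35  0.  ]
15.975
```

```bash
python3 - <<'E'
from plant import robot
from h import *
from scipy.optimize import least_squares
x,y=.5345,.1143; f0=-1.42
robot.move_straight([x,y,.1309],vel=.01)
for _ in range(4):
    robot.sleep(.25); s=robot.sense(); print('hold',round(s['wrist_force'][2]-f0,2),s['tcp_pos'].round(4))
f=robot.grab_frame('wrist');P=cloud(f);hsv=cv2.cvtColor(f['image'],cv2.COLOR_RGB2HSV)
z0=s['tcp_pos'][2]-.064
q=P[(np.hypot(P[...,0]-x,P[...,1]-y)<.02)&(P[...,2]>z0+.014)&(P[...,2]<z0+.042)&(hsv[...,1]>100)&(hsv[...,0]<30)]
r=least_squares(lambda p:np.hypot(q[:,0]-p[0]-p[2]*(q[:,2]-z0),q[:,1]-p[1]-p[3]*(q[:,2]-z0))-.012,[x,y,0,0],loss='soft_l1',f_scale=.001)
print('face',r.x.round(4),len(q))
cv2.imwrite('pics/press.png',cv2.resize(f['image'][90:350,200:440],None,fx=2,fy=2)[...,::-1])
print(s['t'])
E
```

```text
hold 11.53 [0.5347 0.1144 0.132 ]
hold 11.45 [0.5347 0.1144 0.132 ]
hold 12.15 [0.5347 0.1144 0.132 ]
hold 11.73 [0.5347 0.1144 0.132 ]
face [0.5344 0.1131 0.0032 0.0006] 618
17.225
```

View pics/press.png

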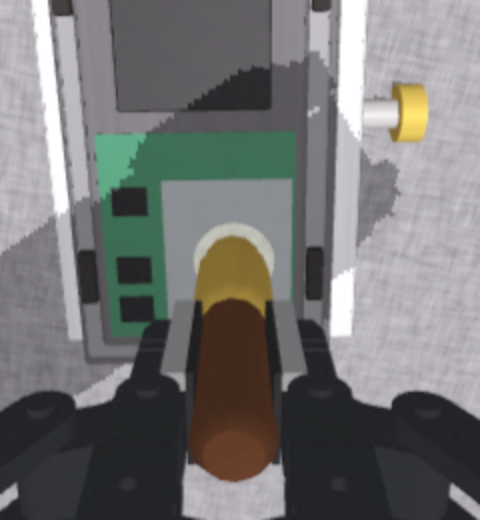

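The die sits centred on the seal, with an even white ring around the brass, upright, at about 12 N. Now I lift and return it.

```bash
python3 - <<'E'
from plant import robot
import numpy as np
A=[np.pi,0,1.773]; x,y=.562,-.237
robot.move_straight([.5345,.1143,.20],vel=.04); robot.sleep(.1)
robot.goto([x,y,.20],A)
robot.move_straight([x,y,.085],vel=.08); robot.sleep(.3)
s=robot.sense();print(s['t'],s['tcp_pos'],s['wrist_force'])
hit=robot.move_straight([x,y,.065],vel=.015,contact_N=2.5)
s=robot.sense();print(hit,s['tcp_pos'],s['wrist_force'],s['t'])
robot.grip(.5); robot.sleep(.2)
robot.move_straight([x,y,.16],vel=.08)
robot.move_straight([x,y,.28],vel=.2); robot.sleep(.3)
f=robot.grab_frame('wrist'); cv=__import__('cv2')
cv.imwrite('pics/end.png',f['image'][80:300,160:480,::-1])
from h import *
P=cloud(f); q=P[(np.hypot(P[...,0]-.562,P[...,1]+.237)<.03)&(P[...,2]>.098)&(P[...,2]<.115)]
print('handle top',len(q),q.mean(0).round(4),robot.sense()['t'],robot.sense()['wrist_force'])
E
```

```text
22.4667 [ 0.56206998 -0.2370596   0.08517725] [-0.11692777 -0.01033514 -2.31743546]
True [ 0.56195436 -0.23697128  0.06865639] [ 0.21554094 -0.12049023  4.9802645 ] 23.4667
handle top 216 [ 0.5615 -0.2365  0.1024] 26.45 [-0.1849683   0.40330325  0.20287826]
```

View pics/end.png

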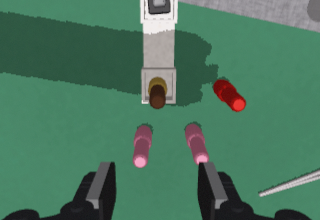

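The stamp stands upright in its pocket (crop pixel (157,92)), its handle top within 1 mm of where it began. The other things are where they were.

```bash
python3 -c "
from plant import robot
print(robot.close_job())"
```

```text
the job is handed in; nothing more can be done
None
```

The seal was stamped at about 12 N on its middle (within about 1 mm by the wrist camera), and the stamp was lifted straight off and stood upright back in its pocket. The job is handed in; no verdict came back.

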